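# Index the work stage of a rivet-setting press to its next hole

### The job

Index the round work stage of the rivet-setting press to its next stop, the hole in the brass index segment, and leave it locked there: pull up the spring plunger and park it with a quarter turn counter-clockwise, turn the stage a little counter-clockwise (all seen from above) by its upright handle, unpark the plunger so that its pin rides on the track, and turn the stage on by feel until the pin drops fully home. The segment is set anew for every job. Do not force the stage against the pin once it is in, and do not disturb the brass weight, the dye bottle or the roll of tape.

Things in the scene. Friction and masses are not known exactly. Their poses are not given: they have to be found in the camera images.
- press: Rivet-setting press bolted down: round cast base 180 mm wide, round work stage on an upright axis, column with overarm and ram. Origin on the bench, on the stage's axis; x towards the column, z up. Column at x = 114 to 158 mm, 230 mm high; overarm (54 mm wide, z = 172 to 226 mm) reaches back to x = 18 mm; hand lever at y = 48 mm, rising behind to z = 330 mm
- plate_centre (a point): Centre of the stage plate's top face, on the stage's axis, 91 mm above the bench. Plate 204 mm wide, 16 mm thick; a round box lid 108 mm wide is clamped on its middle (all of it below z = 117 mm). The index track is the plate's rim, at 80 to 101 mm radius
- stage (a joint): Turn of the stage, rad, positive counter-clockwise from above; 0 as locked at the start. The brass segment lies flush in the track; its hole comes under the pin after a turn of 0.80 to 1.25 rad, different each time and not given: look or feel for it. No other hole before it. Friction 0.22 N m, with the pin riding 0.35 N m (5 N at the handle); it stays where it is left
- handle_grip (a point): Centre (z = 142 mm) of the stage's upright handle, to turn it by: round black grip 22 mm wide, z = 116 to 166 mm, on a 12 mm neck, 70 mm from the axis; at the start at 150 degrees in the press frame (x = -61, y = 35 mm), on the open side
- plunger (a joint): Lift of the plunger's pin, m. 0: home, 10 mm deep in a hole, stage locked. About 0.010 (0.009 to 0.010): rides on the track. 0.016: parked. 0.022: upper stop. Spring: 8 N at home, 12 N parked; it pushes the round-ended 10 mm pin into a hole (11.5 mm wide, at 90 mm radius) that comes under it, and the stage then stops hard
- knob (a joint): Turn of the plunger's knob, rad, positive counter-clockwise from above. 0: its cross pin is in the sleeve's slot, which keeps it from turning below a lift of 16 mm. Lifted 17 mm or more it turns to 1.57 (stop at 1.62), where the cross pin rests on the sleeve and the knob stays up when let go (parked). Turned back to 0 it is pushed down by the spring
- knob_grip (a point): Centre of the plunger's round black knob, 30 mm wide, 31 mm high, white stripe on top; z = 164 mm with the pin home; at x = 0, y = -90 mm in the press frame. The slotted steel sleeve under it ends at z = 143 mm, the bracket's arm at z = 122 mm; the bracket's post stands at y = -132 to -110 mm
- weight: Brass weight, 59 mm wide, 90 mm high, standing beside the punch; origin at its underside. Not to be disturbed
- bottle: Bottle of brown dye with a black cap, 42 mm wide, 62 mm high; origin at its underside. Not to be disturbed
- tape: Roll of masking tape lying flat, 100 mm wide, 25 mm high; origin at its underside. Not to be disturbed

How it is judged:
By the outcome, as a careful person would: the job done as asked, in the order asked, and still so for the second after the job is handed in, with the robot touching nothing.
It also fails if it takes over 67 s, if anything falls off the work surface, if the arm or the gripper's body presses on something with over 40 N, if the wrist force passes 120 N, or if a joint passes its speed limit or range.

### The arm

A 6-joint arm with a two-finger parallel gripper is mounted at the origin on the work surface; the furniture and walls round the work are solid. World frame = base frame: x ahead of the robot, y to its left, z up, the work surface at z = 0. Lengths are in m, angles in rad, forces in N, time in s.
With the tool pointing down it reaches from about 0.25 to 0.8 m from the base axis. Payload 8.5 kg.
Tool frame: the origin (TCP) lies between the finger pads; the fingertips stand 17 mm ahead of it and the grasp point (between the pads) lies 2 mm behind it; z points along the fingers, y is the line along which they close (so a half turn about z gives the same grasp; the last joint's range is limited). The gripper opens to 85 mm and grips with 20 to 120 N. Pads are 22 mm wide; open, the fingers measure 114 mm over their backs; the gripper's body (76 mm by 85 mm) begins 54 mm behind the grasp point. The pads swing forward as they close: fully open they stand 13 mm farther back than shut.
Start: joints at [-1.134, 0.238, -0.013, 1.319, 0, 1.571], TCP at [0.222, -0.476, 0.228] pointing down, gripper open.
Joint ranges: [-2.66, 2.66], [-1.03, 1.9], [-1.14, 1.46], [-1.82, 2.27], [-1.45, 1.34], [-3.14, 3.14]. Speed limits (rad/s): [2.22, 2.22, 2.79, 3.14, 3.14, 3.14].

### API

Orientations are given as [roll, pitch, yaw] about the fixed x, y, z axes, in that order (R = Rz(yaw) Ry(pitch) Rx(roll)).
In Python, from rig import * gives the robot as it stands.
- The arm moves only by the tool send_rows, never from a script. Its argument "motion" is one flat list of numbers, 7 for each row, row after row: the shift along the tool's x, y, z each as a share of 0.5 m, from -1 to 1, then the turn, a rotation vector about the tool's x, y, z each as a share of pi/2 rad, from -1 to 1, then the opening, from -1 (shut) to 1 (fully open). In form: [x, y, z, ax, ay, az, claw, x, y, z, ax, ay, az, claw, ...]. A call has exactly 10 rows; each row is the pose to reach, as a shift and turn from the pose commanded when the call began, along the tool's axes at that moment; what a row does not reach only later rows make up. A row lasts 1/8 s, in which the tool goes at most 62.5 mm and 10.7 degrees, less where a joint would pass 70% of its speed; a pose out of reach is approached as far as the arm can. A call with a number of a shift or a turn outside -1 to 1 is refused whole. A call with a gripper value outside its range is refused whole. The fingers move at their own pace and stop on an object; the grip force is fixed at half the most. Time passes only in rows, so rows that repeat a pose let the fingers close, or fill a call up. It gives the time, the measured TCP pose, the force, the opening and the grip force at its end, in the units of the state.
- get_obs(): the state, without advancing time (a new reading comes with each control period).
- get_image(name): name is "scene" or "top" or "wrist"; returns the picture (420x560x3 uint8, red, green, blue); there is no depth.
- camera_model(name): a dict with "fx", "fy", "cx", "cy" (pixels), "rvec" (rotation vector, rad) and "tvec" (3), from world to camera coordinates, as OpenCV has them. Camera axes: x right, y down, z forward; pixel columns grow to the right and rows downward; lengths in m; the calibration is good to about 2 mm. A picture is of the moment at which its call begins: read the wrist's pose just before it. camera_model takes no time and is no camera call; for the wrist camera it gives the pose at the moment of the call.
- hand_in(): hands the job in; it is judged then, once.
The state is a dict: "time_s": time; "joints": joint angles; "joint_velocities": joint speeds; "joint_efforts": joint torques, N m; "tcp_pos": TCP position; "tool_rot": TCP orientation; "contact_force": force on the tool from outside, world axes, zero at the start; "torque": the same for the moment, N m; "grip_width": finger opening in m; "gripper_force": force on a finger pad.
Only numpy, scipy, OpenCV 4.12 (cv2) and the standard library are available. Lean on these libraries where they do the work, as an engineer would, in place of code of your own. Each camera call takes 0.05 s, during which the arm holds its last target. There are 200 camera calls.

## Working session

There is one attempt and no reset: what is moved stays moved. The work goes in short steps, Python scripts to look and compute and a tool call to move; the robot and the scene stay as the last step left them, time stands still between calls to the robot, and variables do not carry over. Pictures are saved under pics/ and viewed, at most 10 in all, crops included, and the job is handed in when it is done.

Besides the shell and the picture viewer there is one more tool, called after "Call:" as a command line: name --argument value ..., lists and objects as JSON in quotes. send_rows: Moves the arm, as the interface text tells. Its arguments: {"type":"object","properties":{"motion":{"type":"array","items":{"type":"number"}}},"required":["motion"]}

```bash
mkdir -p pics; ls; python3 - <<'E'
from rig import *
import cv2,numpy as np
o=get_obs();print(o)
for n in("scene","top"):
    im=get_image(n);cv2.imwrite(f"pics/{n}0.png",im[:,:,::-1]);print(n,camera_model(n))
E
```

```text
pics
{'time_s': 0.0, 'joints': array([-1.13399609e+00,  2.38783230e-01, -1.42731942e-02,  1.31920325e+00,
        6.29817752e-05,  1.57079981e+00]), 'joint_velocities': array([ 8.48763181e-04, -2.56908908e-03, -1.51231469e-04,  1.39621645e-03,
        2.25587896e-04,  5.61109194e-05]), 'joint_efforts': array([ 4.28237021e-03, -5.38776541e+01,  3.46436012e+01,  1.83951395e-02,
        3.66641389e-04,  1.13931145e-05]), 'tcp_pos': array([ 0.22193203, -0.47530774,  0.22716898]), 'tool_rot': array([-3.14012930e+00, -6.29766071e-05,  4.36796660e-01]), 'contact_force': array([ 0.11639034,  0.04176528, -1.57058523]), 'torque': array([-0.01790628, -0.0054739 , -0.02014853]), 'gripper_force': 0.0, 'grip_width': 0.08511997749285763}
scene {'fx': 425.4234056931537, 'fy': 425.4234056931537, 'cx': 282.2968447063274, 'cy': 208.2781481614812, 'rvec': array([ 1.8497845 , -0.7867066 ,  0.50083439]), 'tvec': array([-0.45660326,  0.20076238,  0.73772841])}
top {'fx': 388.7806191052054, 'fy': 388.7806191052054, 'cx': 282.3789571330161, 'cy': 209.0029587414069, 'rvec': array([ 2.17746525, -2.12991618,  0.20304274]), 'tvec': array([-0.24274492,  0.45035816,  0.88745931])}
```

View pics/scene0.png

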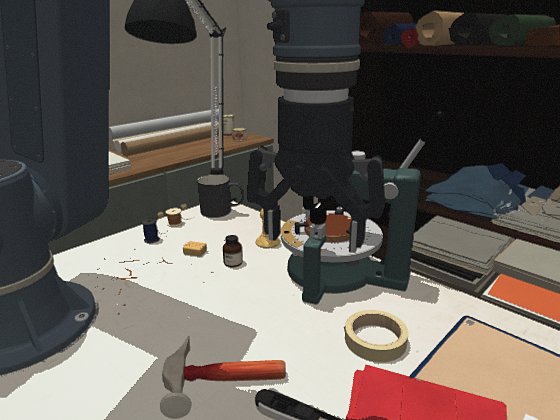

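View pics/top0.png

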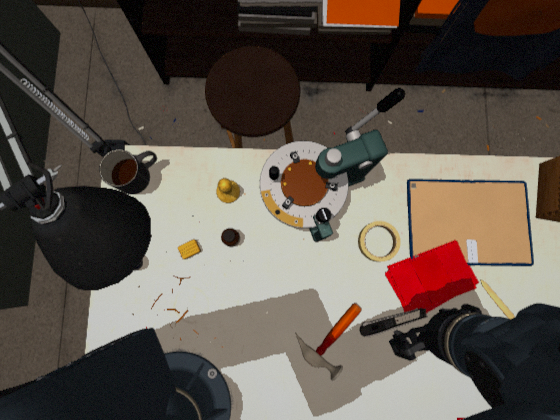

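```bash
cat > h.py <<'E'
from rig import *
import cv2,numpy as np
from scipy.spatial.transform import Rotation as Rn
def ray(c,uv,z):
    R=cv2.Rodrigues(c["rvec"])[0];C=-R.T@c["tvec"]
    d=R.T@np.array([(uv[0]-c["cx"])/c["fx"],(uv[1]-c["cy"])/c["fy"],1])
    return C+d*(z-C[2])/d[2]
def proj(c,P):
    K=np.array([[c["fx"],0,c["cx"]],[0,c["fy"],c["cy"]],[0,0,1]])
    return cv2.projectPoints(np.float64(P).reshape(-1,3),c["rvec"],c["tvec"],K,None)[0].reshape(-1,2)
E
python3 - <<'E'
from h import *
c=camera_model("top");im=cv2.imread("pics/top0.png")
cr=im[130:260,250:400];cv2.imwrite("pics/c0.png",cv2.resize(cr,None,fx=5,fy=4.6,interpolation=cv2.INTER_CUBIC))
for n,uv,z in[("plate",(304,184),.091),("handle",(274,172),.166),("knob",(324,214),.18),("wt",(227,188),.05),("bottle",(230,238),.06),("tape",(379,241),.025)]:print(n,ray(c,uv,z))
R=cv2.Rodrigues(c["rvec"])[0];print(-R.T@c["tvec"])
E
```

```text
plate [ 0.50624378 -0.27932043  0.091     ]
handle [ 0.51312642 -0.20999592  0.166     ]
knob [ 0.42514901 -0.31288024  0.18      ]
wt [ 0.50096255 -0.10043777  0.05      ]
bottle [ 0.38206921 -0.11332009  0.06      ]
tape [ 0.38558429 -0.46758632  0.025     ]
[ 0.31045154 -0.20556673  0.95430276]
```

View pics/c0.png

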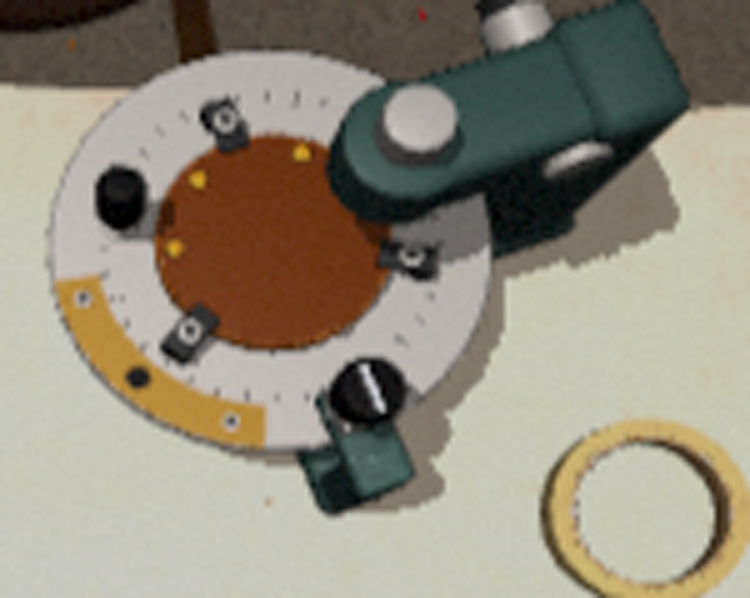

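```bash
python3 - <<'E'
from h import *
c=camera_model("top")
f=lambda u,v:(250+u/5-.4,130+v/4.6-.4)
# plate edge points
E=np.array([ray(c,f(*p),.091)[:2] for p in[(48,235),(490,260),(270,50),(130,100),(110,365),(200,433),(255,449),(440,380),(65,170)]])
A=np.c_[2*E,np.ones(len(E))];s=np.linalg.lstsq(A,(E**2).sum(1),rcond=None)[0];C=s[:2];print("C",C,"r",np.sqrt(s[2]+C@C), np.hypot(*(E-C).T))
kn=ray(c,f(368,389),.1795)[:2];ho=ray(c,f(138,377),.091)[:2];ha=ray(c,f(121,196),.166)[:2]
for n,p in(("knob",kn),("hole",ho),("handle",ha)):
    d=p-C;print(n,p,np.hypot(*d),np.degrees(np.arctan2(d[1],d[0])))
a=ray(c,f(360,362),.1795);b=ray(c,f(378,413),.1795);print("stripe",np.degrees(np.arctan2(*(b-a)[[1,0]])))
E
```

```text
C [ 0.5091563  -0.27975625] r 0.10016321322070225 [0.10248688 0.09950767 0.1003014  0.0983637  0.09574784 0.09987375
 0.10218644 0.100848   0.10197106]
knob [ 0.42484618 -0.31132709] 0.09002730184717071 -159.47103808878867
hole [ 0.44131936 -0.21968827] 0.09060911668699272 138.47588472028247
handle [ 0.51266799 -0.20958967] 0.07025439639213732 87.1348611013592
stripe -161.8380776883485
```

```bash
cat >> h.py <<'E'
def rows(*wps):
    """shares for waypoints (x,y,z,yaw) of a tool-down pose, from the pose now"""
    o=get_obs();R0=Rn.from_euler("xyz",o["tool_rot"]);p=o["tcp_pos"]
    print("t",round(o["time_s"],2),"tcp",p.round(4),"rot",o["tool_rot"].round(4),"j",o["joints"].round(2),"F",o["contact_force"].round(1),"w",round(o["grip_width"],4))
    for w in wps:
        d=R0.inv().apply(np.array(w[:3])-p)/.5
        r=(R0.inv()*Rn.from_euler("xyz",[np.pi,0,w[3]])).as_rotvec()/(np.pi/2)
        print(np.r_[d,r].round(4))
E
python3 -c "
from h import *
rows((.415,-.315,.28,.437))"
```

```text
t 0.1 tcp [ 0.2219 -0.4754  0.2272] rot [-3.1403  0.      0.4368] j [-1.13  0.24 -0.01  1.32 -0.    1.57] F [0.4 0.  0.7] w 0.0854
[ 4.856e-01 -1.274e-01 -1.054e-01 -8.000e-04  0.000e+00 -2.000e-04]
```

Call:
send_rows --motion '[0.08,-0.02,-0.1,0,0,0,1,0.2,-0.05,-0.106,0,0,0,1,0.3,-0.08,-0.106,0,0,0,1,0.4,-0.106,-0.106,0,0,0,1,0.486,-0.127,-0.106,0,0,0,1,0.486,-0.127,-0.106,0,0,0,1,0.486,-0.127,-0.106,0,0,0,1,0.486,-0.127,-0.106,0,0,0,1,0.486,-0.127,-0.106,0,0,0,1,0.486,-0.127,-0.106,0,0,0,1]'

```text
time_s: 1.35
tcp_pos: [0.4149, -0.3158, 0.2808]
tool_rot: [-3.142, 0.0, 0.436]
contact_force: [-0.1, -0.2, -0.2]
grip_width: 0.0855
gripper_force: 0.0
```

```bash
python3 - <<'E'
from h import *
c=camera_model("wrist");im=get_image("wrist");cv2.imwrite("pics/w1.png",im[:,:,::-1])
cv2.imwrite("pics/s1.png",get_image("scene")[:,:,::-1])
np.save("w1.npy",c,allow_pickle=True)
R=cv2.Rodrigues(c["rvec"])[0];print(-R.T@c["tvec"],R[2],c["fx"])
rows((.425,-.311,.28,.437))
E
```

```text
[ 0.48917121 -0.28101959  0.42718056] [-0.28945288 -0.13457631 -0.94768468] 323.87471919377896
t 1.45 tcp [ 0.4151 -0.3156  0.2808] rot [-3.1416 -0.      0.4361] j [-0.65  0.22  0.1   1.45  0.    2.06] F [ 0.2  0.3 -0.3] w 0.0856
[ 0.0218 -0.      0.0017 -0.     -0.     -0.0005]
```

View pics/w1.png

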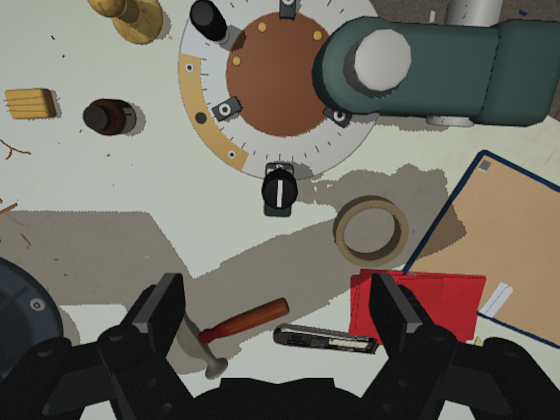

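```bash
python3 - <<'E'
from h import *
c=np.load("w1.npy",allow_pickle=True).item()
im=cv2.imread("pics/w1.png")
# refine plate edge: blobs
g=cv2.cvtColor(im,cv2.COLOR_BGR2GRAY)
def blob(mask,x0,y0,x1,y1):
    m=np.zeros_like(mask);m[y0:y1,x0:x1]=mask[y0:y1,x0:x1]
    k=max(cv2.findContours(m,0,2)[0],key=cv2.contourArea);return cv2.boundingRect(k),cv2.minEnclosingCircle(k),k
dk=(g<50).astype(np.uint8)
for n,b in(("hole",(190,108,212,128)),("handle",(185,0,240,48)),("knob",(255,165,305,212))):
    r,e,k=blob(dk,*b);print(n,r,e)
ring=[(179,70),(182,102),(204,148),(240,174),(222,165),(188,115),(181,50),(192,20),(345,156)]
E=np.array([ray(c,p,.091)[:2] for p in ring])
A=np.c_[2*E,np.ones(len(E))];s=np.linalg.lstsq(A,(E**2).sum(1),rcond=None)[0];C=s[:2];print("C",C,"r",np.sqrt(s[2]+C@C))
f=lambda n,p:print(n,p,np.hypot(*(p-C)),np.degrees(np.arctan2(*(p-C)[::-1])))
f("hole",ray(c,(201,118),.091)[:2]);f("handle",ray(c,(205,17),.166)[:2]);f("knob",ray(c,(279.5,186),.1795)[:2])
C0=np.array([.509,-.280]);print(proj(c,[*C0,.091]),proj(c,[[.5207,-.2107,.166],[.5207,-.2107,.116],[.5127,-.2096,.166],[.5127,-.2096,.116]]))
cv2.imwrite("pics/c1.png",cv2.resize(im[0:220,165:385],None,fx=3,fy=2.7,interpolation=cv2.INTER_CUBIC))
E
```

```text
hole (196, 113, 10, 10) ((200.5, 117.5), 5.147915363311768)
handle (190, 0, 37, 41) ((209.5, 19.5), 22.902063369750977)
knob (262, 165, 36, 47) ((278.5, 188.0), 26.669370651245117)
C [ 0.50316197 -0.27705966] r 0.0969661823341837
hole [ 0.44259153 -0.21913493] 0.08380962326634744 136.27906273299135
handle [ 0.51883736 -0.21108615] 0.06781019400802252 76.6342871462977
knob [ 0.43257774 -0.30972067] 0.07777450508306305 -155.16889274801457
[[284.50321507  80.87783713]] [[205.43164722  14.01896558]
 [217.66917898  28.93410984]
 [199.97102009  24.87371739]
 [213.04244429  37.82579216]]
```

View pics/c1.png

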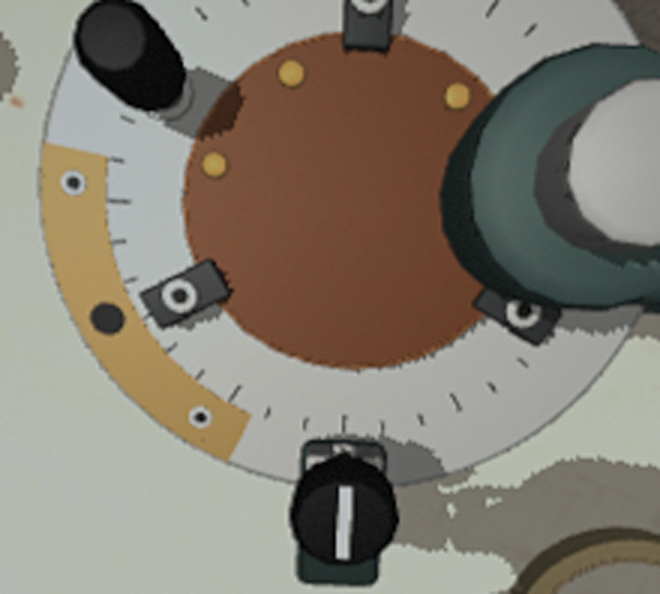

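```bash
python3 - <<'E'
from h import *
from scipy.optimize import least_squares as LS
w=np.load("w1.npy",allow_pickle=True).item();t=camera_model("top")
ft=lambda u,v:(250+u/5-.4,130+v/4.6-.4); fw=lambda u,v:(165+u/3-.3,v/2.7-.3)
obs=[("knob",t,ft(368,392)),("knob",w,fw(344,509)),("handle",t,ft(121,190)),("handle",w,fw(112,33)),("hole",t,ft(138,377)),("hole",w,fw(107,318))]
z=dict(knob=.1795,handle=.166,hole=.091)
for n,c,uv in obs:print(n,ray(c,uv,z[n])[:2].round(4))
def pts(q):
    x,y,a,h=q
    f=lambda r,th:np.array([x+r*np.cos(a+th),y+r*np.sin(a+th)])
    return dict(knob=f(.09,-np.pi/2),handle=f(.07,np.radians(150)),hole=f(.09,-np.pi/2-h))
def res(q):
    P=pts(q);return np.concatenate([ray(c,uv,z[n])[:2]-P[n] for n,c,uv in obs])
s=LS(res,[.509,-.28,-1.2,1.08]);print(s.x,np.degrees(s.x[2:]),(res(s.x)*1000).reshape(-1,2).round(1));print(pts(s.x))
print(proj(w,[*s.x[:2],.091]))
E
```

```text
knob [ 0.4235 -0.3113]
knob [ 0.4309 -0.3104]
handle [ 0.5155 -0.2095]
handle [ 0.5209 -0.2081]
hole [ 0.4413 -0.2197]
hole [ 0.4428 -0.2184]
[ 0.50984226 -0.27753211 -1.18008166  1.10269237] [-67.61369879  63.17961901] [[-3.1  0.5]
 [ 4.3  1.4]
 [-3.7 -1.4]
 [ 1.8  0.1]
 [-0.4 -1. ]
 [ 1.1  0.3]]
{'knob': array([ 0.42662492, -0.31180855]), 'handle': array([ 0.51911679, -0.20814924]), 'hole': array([ 0.44170585, -0.2187322 ])}
[[282.56493552  78.86435064]]
```

```bash
python3 - <<'E'
from h import *
from scipy.optimize import least_squares as LS
w=np.load("w1.npy",allow_pickle=True).item();t=camera_model("top")
ft=lambda u,v:(250+u/5-.4,130+v/4.6-.4); fw=lambda u,v:(165+u/3-.3,v/2.7-.3)
obs=[("knob",t,ft(370,388)),("knob",w,fw(344,521)),("handle",t,ft(121,186)),("handle",w,fw(112,33)),("hole",t,ft(138,377)),("hole",w,fw(107,318))]
z=dict(knob=.1795,handle=.166,hole=.091)
def pts(q):
    x,y,a,h=q
    f=lambda r,th:np.array([x+r*np.cos(a+th),y+r*np.sin(a+th)])
    return dict(knob=f(.09,-np.pi/2),handle=f(.07,np.radians(150)),hole=f(.09,-np.pi/2-h))
def res(q):
    P=pts(q);return np.concatenate([ray(c,uv,z[n])[:2]-P[n] for n,c,uv in obs])
s=LS(res,[.509,-.28,-1.2,1.08]);print(s.x,np.degrees(s.x[2:]),(res(s.x)*1000).reshape(-1,2).round(1));print(pts(s.x))
k=pts(s.x)["knob"]
rows((*k,.23,.437),(*k,.167,.437))
E
```

```text
[ 0.50976149 -0.27811296 -1.18301842  1.10523677] [-67.78196266  63.32540249] [[-1.1  0. ]
 [ 1.2  0.2]
 [-1.9 -0.7]
 [ 1.7  0.7]
 [-0.6 -0.7]
 [ 0.8  0.6]]
{'knob': array([ 0.42644385, -0.31214486]), 'handle': array([ 0.51923975, -0.20875763]), 'hole': array([ 0.44194839, -0.21894047])}
t 1.45 tcp [ 0.4151 -0.3156  0.2808] rot [-3.1416 -0.      0.4361] j [-0.65  0.22  0.1   1.45  0.    2.06] F [ 0.2  0.3 -0.3] w 0.0856
[ 0.0234  0.0033  0.1017 -0.     -0.     -0.0005]
[ 0.0234  0.0033  0.2277 -0.     -0.     -0.0005]
```

Call:
send_rows --motion '[0.023,0.003,0.03,0,0,0,0.2,0.023,0.003,0.09,0,0,0,0.2,0.023,0.003,0.15,0,0,0,0.2,0.023,0.003,0.2,0,0,0,0.2,0.023,0.003,0.23,0,0,0,0.2,0.023,0.003,0.236,0,0,0,0.2,0.023,0.003,0.236,0,0,0,0.2,0.023,0.003,0.236,0,0,0,-0.3,0.023,0.003,0.236,0,0,0,-0.5,0.023,0.003,0.236,0,0,0,-0.8]'

```text
time_s: 2.7
tcp_pos: [0.4271, -0.3124, 0.164]
tool_rot: [3.139, -0.001, 0.437]
contact_force: [0.1, 0.2, 5.9]
grip_width: 0.0272
gripper_force: 58.9
```

```bash
python3 - <<'E'
from h import *
rows()
cv2.imwrite("pics/w2.png",get_image("wrist")[:,:,::-1])
E
```

```text
t 2.7 tcp [ 0.4271 -0.3124  0.164 ] rot [ 3.1394e+00 -1.1000e-03  4.3670e-01] j [-0.63  0.27 -0.13  1.16 -0.    2.07] F [0.1 0.2 5.9] w 0.0272
```

View pics/w2.png

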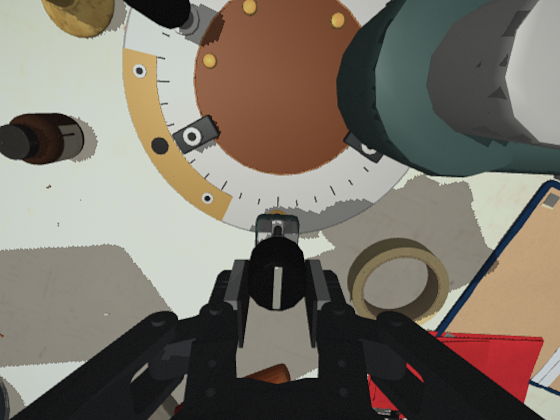

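Call:
send_rows --motion '[0,0,-0.006,0,0,0,-0.8,0,0,-0.012,0,0,0,-0.8,0,0,-0.018,0,0,0,-0.8,0,0,-0.024,0,0,0,-0.8,0,0,-0.03,0,0,0,-0.8,0,0,-0.036,0,0,0,-0.8,0,0,-0.038,0,0,0,-0.8,0,0,-0.038,0,0,0,-0.8,0,0,-0.038,0,0,0,-0.8,0,0,-0.038,0,0,0,-0.8]'

```text
time_s: 4.0
tcp_pos: [0.4267, -0.3121, 0.1809]
tool_rot: [-3.141, 0.0, 0.437]
contact_force: [4.1, -4.9, -12.9]
grip_width: 0.0269
gripper_force: 60.0
```

Call:
send_rows --motion '[0,0,-0.004,0,0,0,-0.8,0,0,-0.004,0,0,-0.08,-0.8,0,0,-0.004,0,0,-0.18,-0.8,0,0,-0.004,0,0,-0.28,-0.8,0,0,-0.004,0,0,-0.38,-0.8,0,0,-0.004,0,0,-0.48,-0.8,0,0,-0.004,0,0,-0.58,-0.8,0,0,-0.004,0,0,-0.68,-0.8,0,0,-0.004,0,0,-0.78,-0.8,0,0,-0.004,0,0,-0.8,-0.8]'

```text
time_s: 5.25
tcp_pos: [0.4273, -0.3124, 0.1829]
tool_rot: [3.141, 0.0, 1.696]
contact_force: [6.5, -5.7, -14.6]
grip_width: 0.0271
gripper_force: 60.0
```

Call:
send_rows --motion '[0,0,0,0,0,-0.1,-0.8,0,0,0,0,0,-0.2,-0.8,0,0,0,0,0,-0.22,-0.8,0,0,0,0,0,-0.22,-0.8,0,0,0.002,0,0,-0.22,-0.8,0,0,0.004,0,0,-0.22,-0.8,0,0,0.006,0,0,-0.22,-0.8,0,0,0.008,0,0,-0.22,-0.8,0,0,0.008,0,0,-0.22,-0.8,0,0,0.008,0,0,-0.22,-0.8]'

```text
time_s: 6.5
tcp_pos: [0.4276, -0.3124, 0.1799]
tool_rot: [3.14, 0.001, 2.039]
contact_force: [5.7, -3.5, -7.2]
grip_width: 0.0272
gripper_force: 60.8
```

```bash
python3 - <<'E'
from h import *
rows()
im=get_image("wrist");cv2.imwrite("pics/w3.png",im[150:400,150:450,::-1])
E
```

```text
t 6.5 tcp [ 0.4276 -0.3124  0.1799] rot [3.1403e+00 1.4000e-03 2.0391e+00] j [-0.63  0.26 -0.1   1.2   0.    0.47] F [ 5.7 -3.5 -7.2] w 0.0272
```

View pics/w3.png

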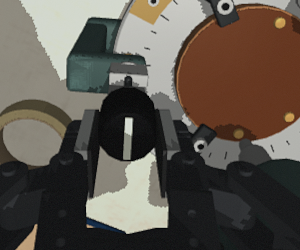

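Call:
send_rows --motion '[0,0,0.002,0,0,0,-0.8,0,0,0.002,0,0,0,0,0,0,0.002,0,0,0,0.1,0,0,0.002,0,0,0,0.2,0,0,0.002,0,0,0,0.2,0,0,-0.02,0,0,0,0.2,0,0,-0.06,0,0,0,0.2,0,0,-0.1,0,0,0,0.2,0,0,-0.12,0,0,0,0.2,0,0,-0.12,0,0,0,0.2]'

```text
time_s: 7.8
tcp_pos: [0.4268, -0.3121, 0.2405]
tool_rot: [3.141, 0.001, 2.039]
contact_force: [-0.3, 0.5, -0.5]
grip_width: 0.0509
gripper_force: 0.0
```

```bash
python3 - <<'E'
from h import *
rows((.5192,-.2088,.24,np.radians(172)),(.5192,-.2088,.148,np.radians(172)))
t=get_image("top");cv2.imwrite("pics/t4.png",cv2.resize(t[120:260,210:390,::-1],None,fx=4,fy=4,interpolation=cv2.INTER_CUBIC))
E
```

```text
t 7.8 tcp [ 0.4268 -0.3121  0.2405] rot [3.1409e+00 1.2000e-03 2.0390e+00] j [-0.63  0.24  0.02  1.35  0.    0.47] F [-0.3  0.5 -0.5] w 0.0509
[ 0.1009  0.2581  0.0011  0.      0.0009 -0.613 ]
[ 0.1011  0.258   0.1851  0.      0.0009 -0.613 ]
```

View pics/t4.png

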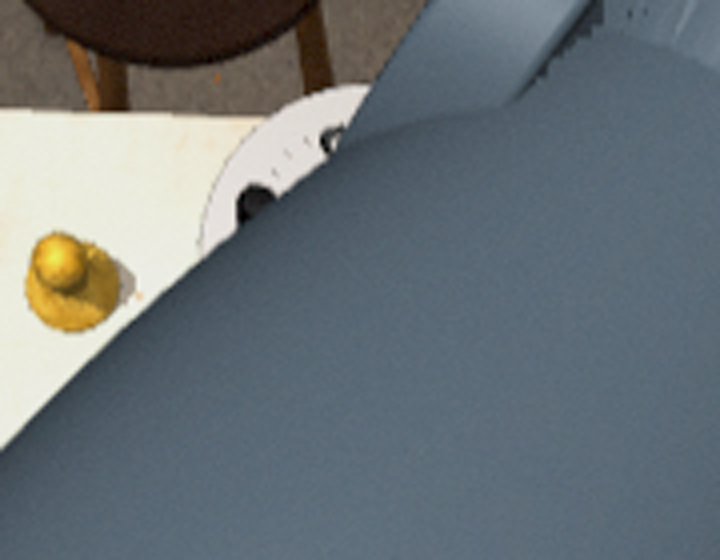

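Call:
send_rows --motion '[0.02,0.05,0,0,0,-0.1,0.2,0.04,0.1,0,0,0,-0.2,0.2,0.06,0.15,0,0,0,-0.3,0.2,0.08,0.2,0,0,0,-0.4,0.2,0.1,0.25,0,0,0,-0.5,0.2,0.101,0.258,0,0,0,-0.6,0.2,0.101,0.258,0.03,0,0,-0.613,0.2,0.101,0.258,0.08,0,0,-0.613,0.2,0.101,0.258,0.13,0,0,-0.613,0.2,0.101,0.258,0.13,0,0,-0.613,0.2]'

```text
time_s: 9.1
tcp_pos: [0.5168, -0.2082, 0.1721]
tool_rot: [3.14, -0.005, 2.999]
contact_force: [-0.1, 0.4, -0.2]
grip_width: 0.051
gripper_force: 0.0
```

```bash
python3 - <<'E'
from h import *
rows((.5192,-.2088,.148,np.radians(172)))
w=camera_model("wrist")
im=get_image("wrist");cv2.imwrite("pics/w5.png",im[:,:,::-1])
print(proj(w,[[.5192,-.2088,.166],[.4264,-.3121,.1955],[.4264,-.3121,.1795]]))
E
```

```text
t 9.1 tcp [ 0.5168 -0.2082  0.1721] rot [ 3.1404 -0.005   2.9989] j [-0.38  0.32 -0.04  1.21 -0.   -0.24] F [-0.1  0.4 -0.2] w 0.051
[-0.0052 -0.0005  0.0481  0.0008 -0.0032 -0.002 ]
[[276.1333369  270.4110111 ]
 [-37.9003413  123.32896431]
 [ -2.38891318 120.97744164]]
```

View pics/w5.png

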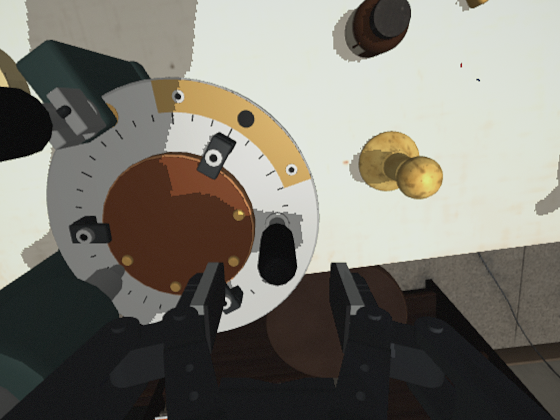

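Call:
send_rows --motion '[-0.005,0,0.02,0,-0.003,0,0.2,-0.005,0,0.048,0,-0.003,0,0.2,-0.005,0,0.048,0,-0.003,0,0.2,-0.005,0,0.048,0,-0.003,0,0,-0.005,0,0.048,0,-0.003,0,-0.3,-0.005,0,0.048,0,-0.003,0,-0.6,-0.005,0,0.048,0,-0.003,0,-0.8,-0.005,0,0.048,0,-0.003,0,-0.8,-0.005,0,0.048,0,-0.003,0,-0.8,-0.005,0,0.048,0,-0.003,0,-0.8]'

```text
time_s: 10.4
tcp_pos: [0.5216, -0.2088, 0.1515]
tool_rot: [3.141, 0.006, 3.002]
contact_force: [-1.5, 2.8, 5.2]
grip_width: 0.0189
gripper_force: 58.6
```

Call:
send_rows --motion '[0.0073,-0.0002,0,0,0,-0.033,-0.8,0.0146,-0.0008,0,0,0,-0.067,-0.8,0.022,-0.0017,0,0,0,-0.1,-0.8,0.029,-0.003,0,0,0,-0.133,-0.8,0.036,-0.005,0,0,0,-0.167,-0.8,0.043,-0.007,0,0,0,-0.2,-0.8,0.043,-0.007,0,0,0,-0.2,-0.8,0.043,-0.007,0,0,0,-0.2,-0.8,0.043,-0.007,0,0,0,-0.2,-0.8,0.043,-0.007,0,0,0,-0.2,-0.8]'

```text
time_s: 11.65
tcp_pos: [0.4996, -0.209, 0.1514]
tool_rot: [-3.141, 0.006, -2.967]
contact_force: [-1.3, 3.6, 7.1]
grip_width: 0.0186
gripper_force: 59.2
```

```bash
python3 - <<'E'
from h import *
rows()
p=get_obs()["tcp_pos"][:2]-[.5098,-.2781];print(np.hypot(*p),np.degrees(np.arctan2(p[1],p[0])))
w=camera_model("wrist");im=get_image("wrist")
hsv=cv2.cvtColor(im,cv2.COLOR_RGB2HSV);m=cv2.inRange(hsv,(15,90,90),(28,255,255))
C=np.array([.5098,-.2781])
# hole: dark blob enclosed by brass segment
k=max([k for k in cv2.findContours(m,cv2.RETR_EXTERNAL,2)[0]],key=lambda k:cv2.contourArea(k) if np.hypot(*(ray(w,k.mean((0,1)),.091)[:2]-C))<.1 else 0)
mm=np.zeros_like(m);cv2.drawContours(mm,[k],-1,255,-1)
d=((cv2.cvtColor(im,cv2.COLOR_RGB2GRAY)<50)*mm).astype(np.uint8)
h=max(cv2.findContours(d,0,2)[0],key=cv2.contourArea);uv,r=cv2.minEnclosingCircle(h)
q=ray(w,uv,.091)[:2]-C;print(uv,r,np.hypot(*q),np.degrees(np.arctan2(q[1],q[0])))
E
```

```text
t 11.65 tcp [ 0.4996 -0.209   0.1514] rot [-3.1406  0.0055 -2.9668] j [-0.4   0.3  -0.13  1.14  0.   -0.57] F [-1.3  3.6  7.1] w 0.0186
0.06987859783956409 98.35848264332634
(243.0, 110.5) 9.013978004455566 0.08947183329438692 156.48885279518882
```

Call:
send_rows --motion '[0,0,0,0,0,0,0,0,0,0,0,0,0,0.2,0,0,0,0,0,0,0.2,0,0,0,0,0,0,0.2,0,0,-0.02,0,0,0,0.2,0,0,-0.06,0,0,0,0.2,0,0,-0.1,0,0,0,0.2,0,0,-0.14,0,0,0,0.2,0,0,-0.177,0,0,0,0.2,0,0,-0.177,0,0,0,0.2]'

```text
time_s: 12.95
tcp_pos: [0.4998, -0.2096, 0.2409]
tool_rot: [-3.139, 0.007, -2.967]
contact_force: [-0.2, 0.4, 0.0]
grip_width: 0.0513
gripper_force: 0.0
```

```bash
python3 - <<'E'
from h import *
rows((.4268,-.3121,.24,np.radians(190)),(.4268,-.3121,.18,np.radians(190)))
E
```

```text
t 12.95 tcp [ 0.4998 -0.2096  0.2409] rot [-3.1385  0.0071 -2.9671] j [-0.4   0.26  0.05  1.35  0.   -0.57] F [-0.2  0.4  0. ] w 0.0513
[ 1.794e-01 -1.764e-01  1.100e-03 -1.900e-03  4.500e-03 -1.000e-04]
[ 1.803e-01 -1.761e-01  1.211e-01 -1.900e-03  4.500e-03 -1.000e-04]
```

Call:
send_rows --motion '[0.05,-0.05,0,0,0,0,0.2,0.1,-0.1,0,0,0.004,0,0.2,0.15,-0.15,0,0,0.004,0,0.2,0.18,-0.176,0,-0.002,0.0045,0,0.2,0.18,-0.176,0.002,-0.002,0.0045,0,0.2,0.18,-0.176,0.04,-0.002,0.0045,0,0.2,0.18,-0.176,0.09,-0.002,0.0045,0,0.2,0.18,-0.176,0.12,-0.002,0.0045,0,0.2,0.18,-0.176,0.12,-0.002,0.0045,0,0.2,0.18,-0.176,0.12,-0.002,0.0045,0,-0.2]'

```text
time_s: 14.2
tcp_pos: [0.4265, -0.3117, 0.1796]
tool_rot: [3.14, -0.002, -2.967]
contact_force: [-0.0, -0.4, -0.1]
grip_width: 0.035
gripper_force: 0.0
```

Call:
send_rows --motion '[0,0,0,0,0,0,-0.5,0,0,0,0,0,0,-0.8,0,0,0,0,0,0,-0.8,0,0,-0.003,0,0,0,-0.8,0,0,-0.005,0,0,0,-0.8,0,0,-0.006,0,0,0,-0.8,0,0,-0.006,0,0,0.02,-0.8,0,0,-0.006,0,0,0.1,-0.8,0,0,-0.006,0,0,0.2,-0.8,0,0,-0.006,0,0,0.2,-0.8]'

```text
time_s: 15.45
tcp_pos: [0.4262, -0.3117, 0.1806]
tool_rot: [3.14, -0.004, 3.0]
contact_force: [4.5, -3.5, -12.9]
grip_width: 0.0271
gripper_force: 60.1
```

```bash
python3 - <<'E'
from h import *
rows();print(get_obs()["torque"])
E
```

```text
t 15.45 tcp [ 0.4262 -0.3117  0.1806] rot [ 3.14   -0.0038  2.9997] j [-0.63  0.27 -0.1   1.21 -0.   -0.49] F [  4.5  -3.5 -12.9] w 0.0271
[-0.82177171 -1.11341328 -0.03112456]
```

Call:
send_rows --motion '[0,0,0,0,0,0.1,-0.8,0,0,0,0,0,0.2,-0.8,0,0,0,0,0,0.3,-0.8,0,0,0,0,0,0.4,-0.8,0,0,0,0,0,0.5,-0.8,0,0,0,0,0,0.6,-0.8,0,0,0,0,0,0.7,-0.8,0,0,0,0,0,0.8,-0.8,0,0,0,0,0,0.815,-0.8,0,0,0,0,0,0.815,-0.8]'

```text
time_s: 16.7
tcp_pos: [0.4269, -0.311, 0.1806]
tool_rot: [-3.14, -0.004, 1.722]
contact_force: [7.6, -0.9, -13.4]
grip_width: 0.0269
gripper_force: 60.1
```

Call:
send_rows --motion '[0,0,0.002,0,0,0,-0.8,0,0,0.004,0,0,0,-0.8,0,0,0.006,0,0,0,-0.8,0,0,0.008,0,0,0,-0.8,0,0,0.01,0,0,0,-0.8,0,0,0.012,0,0,0,-0.8,0,0,0.012,0,0,0,-0.8,0,0,0.012,0,0,0,-0.8,0,0,0.012,0,0,0,-0.8,0,0,0.012,0,0,0,-0.8]'

```text
time_s: 17.95
tcp_pos: [0.427, -0.311, 0.1748]
tool_rot: [-3.14, -0.004, 1.722]
contact_force: [8.1, -0.6, -12.1]
grip_width: 0.027
gripper_force: 60.2
```

Call:
send_rows --motion '[0,0,0.001,0,0,0,-0.8,0,0,0.002,0,0,0,-0.8,0,0,0.002,0,0,0,0,0,0,0.002,0,0,0,0.2,0,0,0.002,0,0,0,0.2,0,0,0.002,0,0,0,0.2,0,0,-0.03,0,0,0,0.2,0,0,-0.08,0,0,0,0.2,0,0,-0.13,0,0,0,0.2,0,0,-0.13,0,0,0,0.2]'

```text
time_s: 19.2
tcp_pos: [0.4269, -0.3123, 0.2427]
tool_rot: [-3.141, 0.001, 1.722]
contact_force: [0.0, -0.3, -0.3]
grip_width: 0.051
gripper_force: 0.0
```

```bash
python3 - <<'E'
from h import *
C=np.array([.5098,-.2781]);a=np.radians(99.5);p=C+.07*np.array([np.cos(a),np.sin(a)])
rows((*p,.24,np.radians(190)),(*p,.152,np.radians(190)))
im=get_image("wrist");cv2.imwrite("pics/w6.png",im[:,:,::-1])
cv2.imwrite("pics/s6.png",get_image("scene")[:,:,::-1])
w=camera_model("wrist")
print(proj(w,[[.4264,-.3121,.1795+l] for l in(0,.01,.016)]))
g=cv2.inRange(im,(150,150,150),(255,255,255))
for k in cv2.findContours(g,0,2)[0]:
    if 30<cv2.contourArea(k)<400:print(cv2.boundingRect(k),cv2.minAreaRect(k))
E
```

```text
t 19.2 tcp [ 0.4269 -0.3123  0.2427] rot [-3.1413e+00  6.0000e-04  1.7216e+00] j [-0.63  0.24  0.03  1.36 -0.    0.79] F [ 0.  -0.3 -0.3] w 0.051
[ 1.8270e-01  1.7210e-01  5.2000e-03 -5.0000e-04  2.0000e-04 -1.0151e+00]
[ 1.8280e-01  1.7220e-01  1.8120e-01 -5.0000e-04  2.0000e-04 -1.0151e+00]
[[277.75759797 228.04344122]
 [277.76777853 233.65869749]
 [277.7743326  237.27370372]]
(123, 394, 44, 26) ((144.5, 406.5), (43.0, 25.0), -0.0)
(85, 290, 20, 36) ((95.07909393310547, 307.2748107910156), (38.7817497253418, 6.990035057067871), 68.74949645996094)
(76, 236, 27, 74) ((90.60052490234375, 271.9205017089844), (77.49087524414062, 4.36088752746582), 70.09625244140625)
(262, 226, 33, 12) ((277.9081726074219, 231.60980224609375), (4.92434549331665, 32.52358627319336), 76.75948333740234)
(271, 163, 9, 9) ((275.0, 167.0), (8.0, 8.0), 90.0)
(313, 135, 12, 13) ((318.5, 141.0), (11.0, 12.0), 0.0)
(326, 73, 10, 11) ((330.5000305175781, 78.00000762939453), (9.192387580871582, 9.192388534545898), 45.0)
(0, 0, 15, 42) ((6.999999046325684, 20.499996185302734), (13.999998092651367, 40.99999237060547), 0.0)
```

Call:
send_rows --motion '[0.02,0.02,0,0,0,-0.11,0.2,0.04,0.04,0,0,0,-0.22,0.2,0.07,0.06,0,0,0,-0.33,0.2,0.1,0.09,0,0,0,-0.44,0.2,0.13,0.12,0,0,0,-0.55,0.2,0.16,0.15,0,0,0,-0.66,0.2,0.18,0.17,0,0,0,-0.77,0.2,0.183,0.172,0.01,0,0,-0.88,0.2,0.183,0.172,0.06,0,0,-0.99,0.2,0.183,0.172,0.1,0,0,-1,0.2]'

```text
time_s: 20.55
tcp_pos: [0.4966, -0.2078, 0.1889]
tool_rot: [3.139, -0.004, -2.988]
contact_force: [-0.2, 0.0, -1.0]
grip_width: 0.0514
gripper_force: 0.0
```

```bash
python3 - <<'E'
from h import *
C=np.array([.5098,-.2781]);a=np.radians(99.5);p=C+.07*np.array([np.cos(a),np.sin(a)])
rows((*p,.152,np.radians(189.5)))
w=camera_model("wrist");im=get_image("wrist")
hsv=cv2.cvtColor(im,cv2.COLOR_RGB2HSV);m=cv2.inRange(hsv,(15,90,90),(28,255,255))
k=max([k for k in cv2.findContours(m,cv2.RETR_EXTERNAL,2)[0]],key=lambda k:cv2.contourArea(k) if np.hypot(*(ray(w,k.mean((0,1)),.091)[:2]-C))<.1 else 0)
mm=np.zeros_like(m);cv2.drawContours(mm,[k],-1,255,-1)
d=((cv2.cvtColor(im,cv2.COLOR_RGB2GRAY)<50)*mm).astype(np.uint8)
h=max(cv2.findContours(d,0,2)[0],key=cv2.contourArea);uv,r=cv2.minEnclosingCircle(h)
q=ray(w,uv,.091)[:2]-C;print(uv,r,np.hypot(*q),np.degrees(np.arctan2(q[1],q[0])))
E
```

```text
t 20.55 tcp [ 0.4966 -0.2078  0.1889] rot [ 3.1389 -0.0043 -2.9877] j [-0.4   0.28 -0.06  1.24  0.   -0.55] F [-0.2  0.  -1. ] w 0.0514
[-0.0032 -0.0031  0.0738  0.0018 -0.0027 -0.0076]
(243.44737243652344, 114.78947448730469) 7.614642143249512 0.0894573137211339 156.54392722505855
```

Call:
send_rows --motion '[-0.003,-0.003,0.03,0.002,-0.003,0,0.2,-0.003,-0.003,0.074,0.002,-0.003,-0.007,0.2,-0.003,-0.003,0.074,0.002,-0.003,-0.007,0.2,-0.003,-0.003,0.074,0.002,-0.003,-0.007,0,-0.003,-0.003,0.074,0.002,-0.003,-0.007,-0.3,-0.003,-0.003,0.074,0.002,-0.003,-0.007,-0.6,-0.003,-0.003,0.074,0.002,-0.003,-0.007,-0.8,-0.003,-0.003,0.074,0.002,-0.003,-0.007,-0.8,-0.003,-0.003,0.074,0.002,-0.003,-0.007,-0.8,-0.003,-0.003,0.074,0.002,-0.003,-0.007,-0.8]'

```text
time_s: 21.85
tcp_pos: [0.4992, -0.209, 0.1549]
tool_rot: [-3.14, 0.004, -2.979]
contact_force: [-0.6, 2.8, 6.2]
grip_width: 0.0185
gripper_force: 58.5
```

```bash
cat > arc.py <<'E'
from h import *
C=np.array([.5098,-.2781])
def st():
    o=get_obs();p=o["tcp_pos"][:2]-C;a=np.arctan2(p[1],p[0]);F=o["contact_force"]
    print("t",round(o["time_s"],2),"r",np.hypot(*p).round(4),"ang",np.degrees(a).round(2),"yaw",np.degrees(o["tool_rot"][2]).round(2),"Ftan",(F@[-np.sin(a),np.cos(a),0]).round(1),"Frad",(F@[np.cos(a),np.sin(a),0]).round(1),"Fz",F[2].round(1),"Tz",o["torque"][2].round(2))
E
python3 -c "
from arc import *
st()"
```

```text
t 21.85 r 0.0699 ang 98.72 yaw -170.71 Ftan 0.1 Frad 2.8 Fz 6.2 Tz -0.04
```

Call:
send_rows --motion '[0.0073,-0.0002,0,0,0,-0.033,-0.8,0.0146,-0.0008,0,0,0,-0.067,-0.8,0.022,-0.0017,0,0,0,-0.1,-0.8,0.029,-0.003,0,0,0,-0.133,-0.8,0.036,-0.005,0,0,0,-0.167,-0.8,0.043,-0.007,0,0,0,-0.2,-0.8,0.048,-0.0084,0,0,0,-0.222,-0.8,0.048,-0.0084,0,0,0,-0.222,-0.8,0.048,-0.0084,0,0,0,-0.222,-0.8,0.048,-0.0084,0,0,0,-0.222,-0.8]'

```text
time_s: 23.1
tcp_pos: [0.477, -0.2168, 0.1549]
tool_rot: [-3.139, 0.005, -2.63]
contact_force: [3.8, 4.4, 4.1]
grip_width: 0.0186
gripper_force: 59.1
```

```bash
python3 -c "
from arc import *
st()"
```

```text
t 23.1 r 0.0695 ang 118.14 yaw -150.72 Ftan -5.5 Frad 2.1 Fz 4.1 Tz -0.08
```

Call:
send_rows --motion '[0.0073,-0.0002,0,0,0,-0.033,-0.8,0.0146,-0.0008,0,0,0,-0.067,-0.8,0.022,-0.0017,0,0,0,-0.1,-0.8,0.029,-0.003,0,0,0,-0.133,-0.8,0.036,-0.005,0,0,0,-0.167,-0.8,0.043,-0.007,0,0,0,-0.2,-0.8,0.043,-0.007,0,0,0,-0.2,-0.8,0.043,-0.007,0,0,0,-0.2,-0.8,0.043,-0.007,0,0,0,-0.2,-0.8,0.043,-0.007,0,0,0,-0.2,-0.8]'

```text
time_s: 24.35
tcp_pos: [0.4594, -0.2308, 0.1549]
tool_rot: [-3.138, 0.002, -2.317]
contact_force: [-0.4, 3.2, 6.2]
grip_width: 0.0186
gripper_force: 59.3
```

```bash
python3 - <<'E'
from arc import *
st()
w=camera_model("wrist");im=get_image("wrist")
hsv=cv2.cvtColor(im,cv2.COLOR_RGB2HSV);m=cv2.inRange(hsv,(15,90,90),(28,255,255))
d=((cv2.cvtColor(im,cv2.COLOR_RGB2GRAY)<55)).astype(np.uint8)
for k in cv2.findContours(d,1,2)[0]:
    uv,r=cv2.minEnclosingCircle(k);q=ray(w,uv,.091)[:2]-C
    if 4<r<25 and .08<np.hypot(*q)<.1:print("dark",uv,r,np.hypot(*q).round(4),np.degrees(np.arctan2(q[1],q[0]))%360)
print("knob",proj(w,[[.4264,-.3121,.1795+l] for l in(0,.01)]))
for k in cv2.findContours(cv2.inRange(im,(150,150,150),(255,255,255)),0,2)[0]:
    if 30<cv2.contourArea(k)<400:print(cv2.minAreaRect(k))
E
```

```text
t 24.35 r 0.0692 ang 136.83 yaw -132.73 Ftan -2.1 Frad 2.5 Fz 6.2 Tz 0.03
dark (89.57142639160156, 109.57142639160156) 10.025581359863281 0.0899 258.77707991017644
knob [[188.67912093 102.01598353]
 [180.69966048 102.20180973]]
((548.0, 414.5), (9.0, 22.0), 90.0)
((372.2500305175781, 401.25006103515625), (38.890872955322266, 9.899494171142578), 45.0)
((401.9646911621094, 370.0411682128906), (25.380863189697266, 4.013213634490967), 40.601295471191406)
((256.552490234375, 241.24301147460938), (10.359171867370605, 35.35504150390625), 8.365885734558105)
((45.031150817871094, 202.8573760986328), (38.879425048828125, 13.7996187210083), 23.629377365112305)
((291.4344177246094, 166.2213134765625), (9.602766036987305, 11.651357650756836), 50.194427490234375)
```

Call:
send_rows --motion '[0.0012,0,0,0,0,-0.0056,-0.8,0.0024,0,0,0,0,-0.011,-0.8,0.0037,0,0,0,0,-0.0167,-0.8,0.0049,-0.0001,0,0,0,-0.022,-0.8,0.0061,-0.0001,0,0,0,-0.028,-0.8,0.0073,-0.0002,0,0,0,-0.033,-0.8,0.0085,-0.0003,0,0,0,-0.039,-0.8,0.0098,-0.0003,0,0,0,-0.044,-0.8,0.0098,-0.0003,0,0,0,-0.044,-0.8,0.0098,-0.0003,0,0,0,-0.044,-0.8]'

```text
time_s: 25.65
tcp_pos: [0.4568, -0.2338, 0.1549]
tool_rot: [-3.138, 0.004, -2.247]
contact_force: [3.1, 7.3, 4.9]
grip_width: 0.0183
gripper_force: 59.2
```

```bash
python3 -c "
from arc import *
st()"
```

```text
t 25.65 r 0.0691 ang 140.09 yaw -128.74 Ftan -7.6 Frad 2.3 Fz 4.9 Tz -0.13
```

Call:
send_rows --motion '[0.0006,0,0,0,0,-0.0028,-0.8,0.0012,0,0,0,0,-0.0056,-0.8,0.0018,0,0,0,0,-0.0083,-0.8,0.0024,0,0,0,0,-0.011,-0.8,0.003,0,0,0,0,-0.014,-0.8,0.0037,0,0,0,0,-0.0167,-0.8,0.0043,0,0,0,0,-0.0194,-0.8,0.0049,0,0,0,0,-0.022,-0.8,0.0049,0,0,0,0,-0.022,-0.8,0.0049,0,0,0,0,-0.022,-0.8]'

```text
time_s: 26.9
tcp_pos: [0.4541, -0.2372, 0.1549]
tool_rot: [-3.137, -0.0, -2.213]
contact_force: [-3.3, -2.1, 6.2]
grip_width: 0.0185
gripper_force: 59.3
```

```bash
python3 -c "
from arc import *
st()"
```

```text
t 26.9 r 0.0691 ang 143.73 yaw -126.82 Ftan 3.7 Frad 1.4 Fz 6.2 Tz 0.16
```

```bash
cat >> arc.py <<'E'
def knob():
    w=camera_model("wrist");im=get_image("wrist")
    P=proj(w,[[.4264,-.3121,.1795+l] for l in(0,.01)]);print("pred home/ride",P.round(1).tolist())
    x,y=P.mean(0).astype(int);x0,y0=max(x-30,0),max(y-30,0);s=im[y0:y+30,x0:x+30]
    g=s.min(2);
    for k in cv2.findContours((g>100).astype(np.uint8),0,2)[0]:
        (c,sz,an)=cv2.minAreaRect(k)
        if cv2.contourArea(k)>15:print("light",(c[0]+x0,c[1]+y0),sz,an)
    for k in cv2.findContours((g<40).astype(np.uint8),0,2)[0]:
        if cv2.contourArea(k)>100:print("dark",np.add(cv2.boundingRect(k),(x0,y0,0,0)))
E
python3 -c "
from arc import *
st();knob()"
```

```text
t 26.9 r 0.0691 ang 143.73 yaw -126.82 Ftan 3.7 Frad 1.4 Fz 6.2 Tz 0.16
pred home/ride [[213.0, 117.8], [207.3, 119.3]]
light (np.float64(183.0), np.float64(143.0)) (6.0, 8.0) 0.0
light (np.float64(210.600004196167), np.float64(119.29999923706055)) (9.391485214233398, 60.821044921875) 26.56505012512207
dark [180  88  60  60]
```

Call:
send_rows --motion '[0.0003,0,0,0,0,-0.0014,-0.8,0.0006,0,0,0,0,-0.0028,-0.8,0.0009,0,0,0,0,-0.0042,-0.8,0.0012,0,0,0,0,-0.0056,-0.8,0.0015,0,0,0,0,-0.007,-0.8,0.0018,0,0,0,0,-0.0083,-0.8,0.0018,0,0,0,0,-0.0083,-0.8,0.0018,0,0,0,0,-0.0083,-0.8,0.0018,0,0,0,0,-0.0083,-0.8,0.0018,0,0,0,0,-0.0083,-0.8]'

```text
time_s: 28.2
tcp_pos: [0.454, -0.2374, 0.1549]
tool_rot: [-3.138, 0.001, -2.2]
contact_force: [-0.7, 1.5, 5.9]
grip_width: 0.0185
gripper_force: 59.3
```

```bash
python3 -c "
from arc import *
st();knob()"
```

```text
t 28.2 r 0.0691 ang 143.91 yaw -126.05 Ftan -0.8 Frad 1.4 Fz 5.9 Tz 0.02
pred home/ride [[215.7, 117.7], [210.2, 119.2]]
light (np.float64(185.5), np.float64(142.5)) (7.0, 9.0) 0.0
light (np.float64(213.32740592956543), np.float64(119.14768600463867)) (9.828512191772461, 60.86927795410156) 27.64597511291504
dark [182  88  60  60]
```

```bash
python3 - <<'E'
from h import *
c=camera_model("scene");s=get_image("scene")[:,:,::-1];cv2.imwrite("pics/s7.png",s)
w=get_image("wrist")[:,:,::-1];cv2.imwrite("pics/w7.png",w)
x,y=proj(c,[.4264,-.3121,.165])[0].astype(int);print(x,y,proj(c,[[.4264,-.3121,.1795],[.4264,-.3121,.1895]]))
cr=[cv2.resize(i[y-28:y+28,x-28:x+28],(260,260),interpolation=cv2.INTER_CUBIC) for i in(cv2.imread("pics/s1.png"),cv2.imread("pics/s6.png"),s)]
b=cv2.resize(w[50:200,120:400],(560,300),interpolation=cv2.INTER_CUBIC);b=np.hstack([b,np.zeros((300,220,3),np.uint8)])
cv2.imwrite("pics/comp.png",np.vstack([np.hstack(cr),b]))
E
```

```text
317 213 [[317.94262626 205.64968909]
 [318.05411413 200.34693991]]
```

View pics/comp.png

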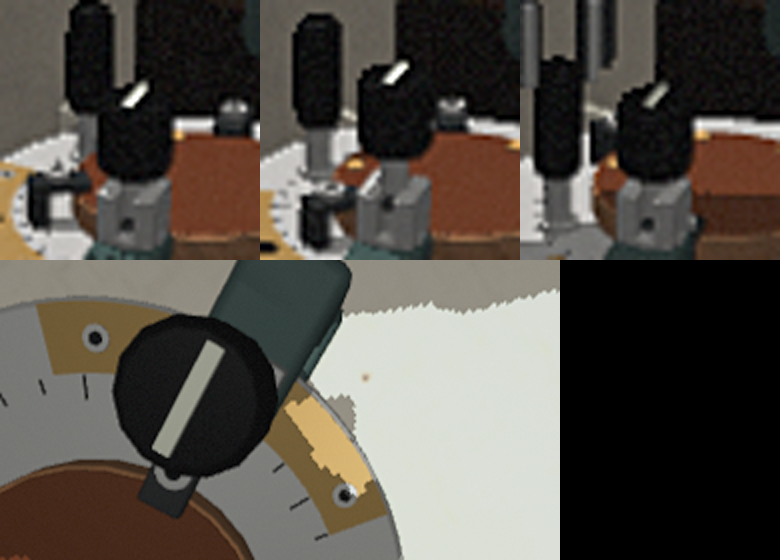

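Call:
send_rows --motion '[0,0,0,0,0,0,-0.3,0,0,0,0,0,0,0,0,0,0,0,0,0,0.2,0,0,0,0,0,0,0.2,0,0,-0.02,0,0,0,0.2,0,0,-0.06,0,0,0,0.2,0,0,-0.1,0,0,0,0.2,0,0,-0.15,0,0,0,0.2,0,0,-0.2,0,0,0,0.2,0,0,-0.2,0,0,0,0.2]'

```text
time_s: 29.6
tcp_pos: [0.4542, -0.2377, 0.2561]
tool_rot: [-3.135, 0.001, -2.2]
contact_force: [0.3, 0.9, -0.2]
grip_width: 0.0511
gripper_force: 0.0
```

```bash
python3 - <<'E'
from arc import *
st();cv2.imwrite("pics/s8.png",get_image("scene")[:,:,::-1])
for n in("s1","s6","s7","s8"):
    s=cv2.imread(f"pics/{n}.png")[195:213,309:327].min(2).astype(float);k=cv2.connectedComponentsWithStats((s>90).astype(np.uint8))
    g=cv2.imread(f"pics/{n}.png")[:,:,:].max(2)[195:225,311:324]
    print(n,[(a[:4].tolist(),c.round(1)) for a,c in zip(k[2],k[3]) if 3<a[4]<40],"dark rows",(195+np.where((g<45).mean(1)>.6)[0][[0,-1]]))
E
```

```text
t 29.6 r 0.0687 ang 144.03 yaw -126.06 Ftan -0.9 Frad 0.3 Fz -0.2 Tz 0.01
s1 [([5, 0, 3, 9], array([5.3, 4.5])), ([6, 8, 6, 5], array([ 8.8, 10. ]))] dark rows [195 223]
s6 [([6, 3, 6, 5], array([8.8, 5.1]))] dark rows [200 218]
s7 [([7, 8, 5, 5], array([ 8.8, 10.2]))] dark rows [205 223]
s8 [([7, 8, 5, 5], array([ 8.8, 10.2]))] dark rows [205 223]
```

The stripe is back at its home height: row 10.2 of the crop, against 10.0 at the start and 5.1 while riding. The pin is fully home and the gripper is clear.

```bash
python3 -c "
from rig import *
print(hand_in())"
```

```text
the job is handed in; nothing more can be done
None
```

The stage is turned on to the hole in the brass segment (about 63°) and locked there with the pin fully home; the gripper is clear, nothing beside the press was approached or touched, and the job was handed in at about 30 s.

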